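# Seat the flow cell and snap its toggle clamp shut

## Robot

A 6-joint arm with a two-finger parallel gripper is mounted at the origin on the work surface. World frame = base frame: x ahead of the robot, y to its left, z up, the work surface at z = 0. Lengths are in mm, angles in rad, forces in N, time in s.
With the tool pointing down it reaches from about 350 to 875 mm from the base axis. Payload 4.2 kg.
Tool frame: the origin (TCP) lies on the mounting face of the last link; the fingertips stand tip_extent ahead of it and the grasp point (between the pads) lies 155 mm ahead of it (tip_extent is the distance from the TCP to the fingertips, in mm); z points along the fingers, y is the line along which they close (so a half turn about z gives the same grasp; the last joint's range is limited). The gripper opens to 85 mm and grips with 20 to 120 N. Pads are 22 mm wide; open, the fingers measure 114 mm over their backs; the gripper's body (76 mm by 85 mm) begins 54 mm behind the grasp point. The pads swing forward as they close: fully open they stand 13 mm farther back than shut.
Start: joints at [-0.936, 0.385, 0.008, 0, -1.194, -0.259], TCP at [229.4, -581.357, 404.712] pointing down, gripper open.
Joint ranges: [-3.14, 3.14], [-1.21, 2.06], [-1.07, 1.41], [-3.16, 2.05], [-2.99, -0.16], [-3.1, 3.1]. Speed limits (rad/s): [2.79, 2.79, 3.14, 3.14, 3.14, 3.14].

## Interface

Orientations are given as a rotation vector (axis times angle).
In Python, from cell import * gives the robot as it stands.
- The arm moves only by the tool arm_command, never from a script. Its argument "moves" is one flat list of numbers, 7 for each row, row after row: the finger opening in m, from 0 to 0.0854, then the shift along the tool's x, y, z in m, then the turn, a rotation vector about the tool's x, y, z in degrees. In form: [fingers, tx, ty, tz, ax, ay, az, fingers, tx, ty, tz, ax, ay, az, ...]. A call has 1 to 12 rows; each row shifts and turns the commanded pose from where the row before left it, along the tool's axes as they then stand; what a row does not reach is not made up. A row lasts 1/12 s, in which the tool goes at most 41.7 mm and 7.16 degrees, less where a joint would pass 70% of its speed; a pose out of reach is approached as far as the arm can. A call is refused whole if a number of a shift passes 0.0417 or a number of a turn 7.16, either way. A call with a gripper value outside its range is refused whole. The fingers move at their own pace and stop on an object; "force" is the grip in N (left out, the last holds). Time passes only in rows, so rows that do not move let the fingers close. It gives the time, the measured TCP pose, the force, the opening and the grip force at its end, in the units of the state.
- read_state(): the state, without advancing time (a new reading comes with each control period).
- read_camera(name): name is "side" or "top" or "wrist"; returns a dict with "pixels" (400x640x3 uint8, blue, green, red), "fx", "fy", "cx", "cy" (pixels), "D" ([k1, k2, p1, p2, k3] as OpenCV has them; the pictures are not rectified), "R" (3x3) and "t" (3): a world point X has camera coordinates R X + t. Camera axes: x right, y down, z forward; pixel columns grow to the right and rows downward; lengths in mm; the calibration is good to about 2 mm. A picture is of the moment at which its call begins. There is no depth.
- close_job(): hands the job in; it is judged then, once.
Trained networks look in a picture, given as the dict that the camera call returned (one of the last four; its "shot" number tells which), for a name from the list of things; names that differ only in an ending like _2 or _b are one class to them, and where a whole thing is asked for, a point or a joint stands for the part that bears it (a point fixed in the world has none). Each returns a list of dicts, best first, with "p" (0 to 1); they miss things now and then, are a little off and sometimes report something else, mostly with a low value. They report only what shows in the picture. A call takes as long as a camera call. They do not tell look-alikes from the thing itself.
- cut_out(picture, query): "region" (400x640 bool, what is visible of it).
- pinpoint(picture, query): "point" ([x, y, z] in mm, in the coordinates of the camera as it stood for that picture, good to about 4 mm: a listed point, or the origin of a listed thing).
The state is a dict: "clock": time; "joint_positions": joint angles; "qd": joint speeds; "joint_efforts": joint torques, N m; "tool_pos": TCP position; "tool_rot": TCP orientation; "ft_force": force on the tool from outside, world axes, zero at the start; "torque": the same for the moment, N m; "gripper_width": opening from 0.0 (shut) to 1.0 (fully open); "gripper_force": force on a finger pad.
Only numpy, scipy, OpenCV 4.12 (cv2) and the standard library are available. Lean on these libraries where they do the work, as an engineer would, in place of code of your own. Each camera call takes 0.05 s, during which the arm holds its last target. There are 200 camera calls.

## Task

The flow-cell cassette sits only part-way in its holder and the holder's toggle clamp stands open. Push the cassette along its rails until it is fully home against the end stop, then push the raised clamp handle over and down, past its dead point, until it snaps into lock and holds the cassette down by itself. Only push with the fingers: do not lift the cassette, leave the bottle, the tip box and the dish where they are, and finish with the hand clear.

Things in the scene. Friction and masses are not known exactly. Their poses are not given: they have to be found in the camera images.
- holder: Flow-cell holder, fixed on the bench: black plate 210 x 110 mm, top at z = 16 mm, with an aluminium nest on one half and a steel toggle clamp on the other. Origin on the bench under the plate's centre; x points from the clamp to the nest's open end, z up; cassette, arm and handle all lie on y = 0. Clamp side plates: x = -92 to -22 mm, up to z = 75 mm; raised handle: up to 195 mm.
- cassette: Loose flow-cell cassette: white plastic block with a glass window, 96 x 44 x 14 mm (long side x), 0.1 to 0.16 kg, origin under its centre. It lies on the nest floor, z = 24 mm in the holder's frame, between two rails (tops at z = 36 mm, x = 10 to 70 mm) with 1 mm play each side, and starts 15 to 35 mm short of the end stop (face at x = 5 mm).
- cassette_end (a point): Centre of the cassette's outer end face, the face to push, half-way up (31 mm above the bench; face from 24 to 38 mm). Its x axis points outwards, along the cassette, away from the clamp; push along -x. Beyond the plate's edge (x = 105 mm in the holder's frame) only the bare bench is under it.
- cassette_home (a point): Fixed point of the holder (x = 101, y = 0, z = 31 mm in its frame): where cassette_end lies when the cassette is fully home against the end stop. Axes as the holder's.
- handle_end (a point): Point to push on the clamp handle: on the upper face of its black rubber grip (72 long, 20 wide, 13 mm thick), mid-width, 15 mm from the free end. Its x points along the handle from the free end to the pins, z out of the upper face; pushing along -z closes. The handle swings in the holder's plane y = 0. Open, it stands 1.2 to 1.4 rad above the plate, leaning away from the nest.
- handle_locked (a point): Fixed point of the holder: where handle_end lies, bare bench under it, when the clamp is locked and the handle parallel to the plate. On the way down handle_end passes (x, z in the holder's frame, mm; handle angle above the plate, rad): (-68, 176) 1.38; (-86, 177) 1.22; (-109, 169) 0.98; (-132, 148) 0.65; (-143, 126) 0.43; (-150, 104) 0.23; (-154, 76) 0.
- clamp: The clamp's steel hold-down arm, raised while open (top at most 125 mm above the bench, over x = -35 to 20 mm of the holder), with a sprung rubber foot. Origin on its pivot, x towards the foot, 55 mm out. The handle moves at 1 to 2 N and stays where left; below 0.37 rad the foot meets the cassette: push about 7 N, let go and it springs back; past the dead point, 0.11 rad, it snaps down and stays.
- bottle: Bystander: small amber bottle with a black cap, 34 mm across, 66 mm high, standing loose beside the holder. Origin at the centre of its underside.
- tip_box: Bystander: navy pipette-tip box with a clear lid, 88 x 58 x 48 mm, loose beside the holder. Origin at the centre of its underside.
- dish: Bystander: closed Petri dish, 60 mm across, 14 mm high, loose beside the holder. Origin at the centre of its underside.
Not all that is in view belongs to the job. There is more than one size of the holder; the job needs the middle-sized.

How it is judged (in metres and radians):
On the way, in this order (a step that is already met when the one before it is completed fails the run):
1. the cassette is home against the end stop (within 2.5 mm) with the clamp handle still raised (more than 0.6 rad) (x of cassette_end in the frame of holder below 0.1035 m and angle between the x axis of handle_end and the x axis of holder, either way round above 0.6 rad), for 0.2 s.
2. the clamp handle lies past its dead point, on its stop (within 0.06 rad of parallel to the plate) (angle between the x axis of handle_end and the x axis of holder, either way round below 0.06 rad), for 0.2 s.
At the end, for the whole second after the job is handed in: The cassette is within 2.5 mm of the end stop and at rest, the handle is locked past its dead point (within 0.06 rad of parallel to the plate) with the hand off it, and the clamp's foot presses on the cassette with more than 15 N (x of cassette_end in the frame of holder below 0.1035 m and angle between the x axis of handle_end and the x axis of holder, either way round below 0.06 rad and contact force between clamp and cassette above 15 N and linear speed of cassette below 0.02 m/s); the robot touches nothing.
It fails at once if the cassette is lifted (10 mm) or tipped (0.2 rad) (z of cassette_end in the frame of holder above 0.041 m or angle between cassette_end's own z axis and vertical above 0.2 rad).
It fails at once if the bottle, the tip box or the dish is moved (20 mm) (distance of any of bottle, tip_box, dish from where it was at the start of the episode above 0.02 m).
It also fails if it takes over 51 s, if anything falls off the work surface, if the arm or the gripper's body presses on something with over 40 N, if the wrist force passes 120 N, or if a joint passes its speed limit or range.

## Working session

There is one attempt and no reset: what is moved stays moved. The work goes in short steps, Python scripts to look and compute and a tool call to move; the robot and the scene stay as the last step left them, time stands still between calls to the robot, and variables do not carry over. Pictures are saved under pics/ and viewed, at most 10 in all, crops included, and the job is handed in when it is done.

Besides the shell and the picture viewer there is one more tool, called as name(argument=value, ...), one argument or row to a line, values as JSON. arm_command: Moves the arm, as the interface text tells. Its arguments: {"type":"object","properties":{"moves":{"type":"array"},"force":{"type":"number"}},"required":["moves"]}

```bash
ls; mkdir -p pics; cat > h.py <<'E'
from cell import *
import numpy as np, cv2
from scipy.spatial.transform import Rotation as Ro
def K(p): return np.array([[p['fx'],0,p['cx']],[0,p['fy'],p['cy']],[0,0,1.]])
def world(p,c): return np.array(p['R']).T@(np.array(c)-np.array(p['t']))
def proj(p,X):
    return cv2.projectPoints(np.array(X,float).reshape(-1,3),cv2.Rodrigues(np.array(p['R'],float))[0],np.array(p['t'],float),K(p),np.array(p['D'],float))[0].reshape(-1,2)
def onplane(p,uv,z):
    n=cv2.undistortPoints(np.array(uv,float).reshape(-1,1,2),K(p),np.array(p['D'],float)).reshape(-1,2)
    d=np.c_[n,np.ones(len(n))]@np.array(p['R']); c=-np.array(p['R']).T@np.array(p['t'])
    return c+d*((z-c[2])/d[:,2])[:,None]
E
python3 - <<'E'
from h import *
np.set_printoptions(precision=1,suppress=True)
s=read_state();print(s)
for c in ['top','side']:
    p=read_camera(c);cv2.imwrite(f'pics/{c}1.png',p['pixels'])
    print(c,'cam at',-np.array(p['R']).T@np.array(p['t']))
    for q in ['holder','cassette','cassette_end','handle_end','clamp','bottle','tip_box','dish']:
        print(q,[(round(r['p'],2),world(p,r['point']),proj(p,world(p,r['point']))[0]) for r in pinpoint(p,q)])
E
```

```text
pics
{'clock': 0.0, 'joint_positions': array([-0.9,  0.4,  0. , -0. , -1.2, -0.3]), 'qd': array([ 0., -0., -0.,  0.,  0., -0.]), 'joint_efforts': array([  0. , -39.2,  18.8,   4.2,  -0. ,   0. ]), 'tool_pos': array([ 229.3, -581.2,  403.6]), 'tool_rot': array([ 0.6, -3.1, -0. ]), 'ft_force': array([-0.1, -0.8,  0.8]), 'torque': array([0., 0., 0.]), 'gripper_force': 0.0, 'gripper_width': 0.9980308289077565}
top cam at [459.4 -51.5 977.4]
holder [(0.64, array([ 437.4, -345.2,   -4.3]), array([436.8, 262.1])), (0.63, array([585.3, -22.7,   0.3]), array([300.6, 194.6])), (0.63, array([707.6, 207.4,  -2.7]), array([205.8, 140.9]))]
cassette [(0.82, array([559.1,  40.7,  21.6]), array([272.4, 203.9]))]
cassette_end [(0.72, array([544.1,  92.7,  30.7]), array([248.7, 209.3]))]
handle_end [(0.79, array([ 437.5, -439.5,  238.6]), array([532.5, 268.3])), (0.77, array([605.9, -92.5, 177.2]), array([334.6, 173.5])), (0.73, array([591.3, -57.4,  53.3]), array([315.6, 189.4])), (0.63, array([714.2, 163.6, 124.6]), array([211.9, 122.9]))]
clamp [(0.66, array([591.1, -53.8,  49.7]), array([314. , 18
[... 796 characters left out ...]
array([605. , -92.8, 177.6]), array([317.3, 166.9])), (0.82, array([715.9, 158.3, 125.2]), array([185.2, 233.9])), (0.6, array([ 434.2, -442.6,  237.8]), array([471.6,  98.5])), (0.52, array([591. , -56.9,  47.9]), array([312.9, 226. ])), (0.17, array([721.4, -22. ,  -2. ]), array([260.4, 225.9]))]
clamp [(0.58, array([592. , -54. ,  50.1]), array([311.6, 225.8])), (0.54, array([707.3, 189.3,  33.9]), array([186.2, 278.4])), (0.5, array([ 440.8, -386.6,   68.4]), array([442.6, 170.2]))]
bottle [(0.85, array([ 491.3, -106.2,    1.4]), array([362.9, 247.6]))]
tip_box [(0.84, array([721.3, -24. ,  -2.8]), array([261. , 225.6]))]
dish [(0.61, array([465. ,  -1.6,  -4.3]), array([346.2, 287.2]))]
```

```bash
python3 - <<'E'
import cv2
a=cv2.imread('pics/top1.png')
cv2.imwrite('pics/crop1.png',cv2.resize(a[110:290,200:400],None,fx=3.3,fy=3.3,interpolation=cv2.INTER_CUBIC))
E
```

```text
(no output)
```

View pics/top1.png

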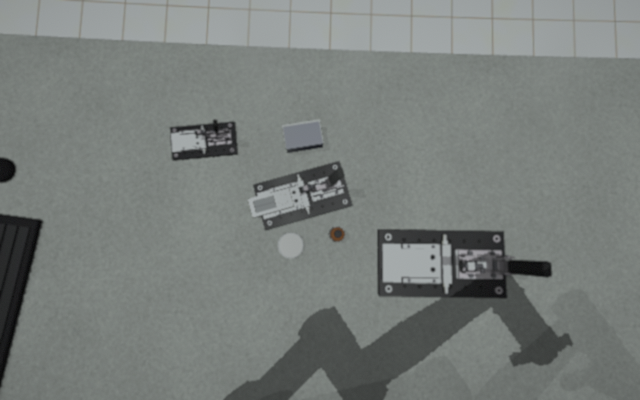

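View pics/crop1.png

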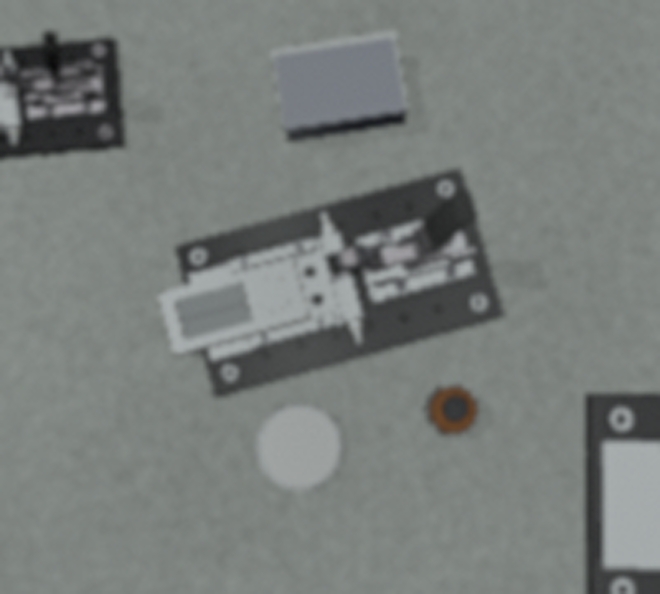

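View pics/side1.png

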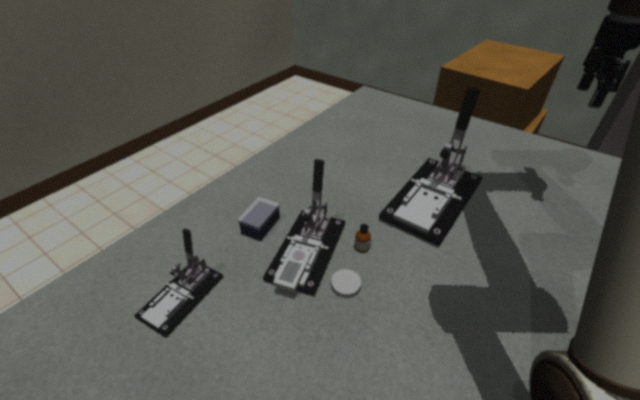

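Three look-alike holders appear at top-image pixels (203,140), (301,195) and (441,264). The middle-sized one is (301,195): its plate is about 210 mm long, it carries the cassette, and its handle reaches 177 mm. The crop confirms this. The cassette end sticks out at (249,209). The bottle is at (335,235), the dish at (290,245) and the tip box at (303,137).

```bash
cat >> h.py <<'E'
crop=np.array([(180,247),(460,170),(500,313),(216,395)])/3.3+[200,110]
def goal(H,ang,lead,ztip,L): pass
E
python3 - <<'E'
from h import *
import cell
np.set_printoptions(precision=3,suppress=True)
print([ (k,getattr(cell,k)) for k in dir(cell) if not k.startswith('_') and not callable(getattr(cell,k))])
p=read_camera('top')
C=onplane(p,crop,16);print(C,C.mean(0))
print([np.linalg.norm(C[i]-C[(i+1)%4]) for i in range(4)])
d=C[0]-C[1]+C[3]-C[2];print('ang',np.arctan2(d[1],d[0]))
print('cass/pts ang',np.arctan2(91+92.7,545.2-605.4))
s=read_state();print(Ro.from_rotvec(s['tool_rot']).as_matrix());print(s.keys())
E
```

```text
[('tip_extent', 173.4)]
[[ 602.734   84.333   16.   ]
 [ 664.481 -111.355   16.   ]
 [ 563.096 -141.861   16.   ]
 [ 499.77    54.445   16.   ]] [582.52 -28.61  16.  ]
[np.float64(205.19886798786536), np.float64(105.87469104745844), np.float64(206.26766185743966), np.float64(107.21418846054866)]
ang 1.8796550352964232
cass/pts ang 1.8874757648386413
[[-0.93  -0.367  0.   ]
 [-0.367  0.93  -0.   ]
 [-0.    -0.    -1.   ]]
dict_keys(['clock', 'joint_positions', 'qd', 'joint_efforts', 'tool_pos', 'tool_rot', 'ft_force', 'torque', 'gripper_force', 'gripper_width'])
```

arm_command(
  moves=[0,0,0,-0.005,0,0,-7.1,0,0,0,-0.005,0,0,-7.1,0,0,0,-0.005,0,0,-7.1,0,0,0,-0.005,0,0,-7.1,0,0,0,-0.005,0,0,-7.1,0,0,0,-0.005,0,0,-7.1,0,0,0,-0.005,0,0,-7.1,0,0,0,-0.005,0,0,-7.1,0,0,0,-0.005,0,0,-7.1,0,0,0,-0.005,0,0,-7.1,0,0,0,-0.005,0,0,-7.1,0,0,0,-0.005,0,0,-7.1],
  force=60,
)

```text
clock: 1.95
tool_pos: [229.4, -581.3, 464.9]
tool_rot: [-2.527, 1.867, 0.0]
ft_force: [-0.4, -0.2, 0.2]
gripper_width: 0.001
gripper_force: 0.0
```

```bash
sed -i '/^crop/,$d' h.py; cat >> h.py <<'E'
O=np.array([584.5,-25.5,0]); A=1.884
HX=np.array([np.cos(A),np.sin(A),0]); HY=np.array([-np.sin(A),np.cos(A),0])
def hold(w): d=np.array(w)-O; return np.array([d@HX,d@HY,d[2]])
def delta(hx,hy,ztip):
    "shift in tool axes (m) and yaw error (deg about tool z) to put tip centre at holder (hx,hy,ztip)"
    s=read_state(); R=Ro.from_rotvec(s['tool_rot']).as_matrix()
    Rg=np.c_[-HX,HY,[0,0,-1]]
    w=O+hx*HX+hy*HY+[0,0,ztip+tip_extent]
    print('clock',s['clock'],'tip in holder',hold(s['tool_pos'])-[0,0,tip_extent],'F',s['ft_force'],'grip',s['gripper_width'])
    print('shift mm',(R.T@(w-s['tool_pos'])).round(1),'turn deg',np.degrees(Ro.from_matrix(R.T@Rg).as_rotvec()).round(2))
E
python3 -c "
from h import *
np.set_printoptions(precision=2,suppress=True)
delta(165,0,100)"
```

```text
clock 1.95 tip in holder [-419.37  509.12  291.54] F [-0.36 -0.21  0.25] grip 0.0008059816861079587
shift mm [-592.  -500.2  191.6] turn deg [-0.    0.   -0.87]
```

arm_command(
  moves=[0,-0.0247,-0.0208,0,0,0,-0.87,0,-0.0247,-0.0208,0,0,0,0,0,-0.0247,-0.0208,0,0,0,0,0,-0.0247,-0.0208,0,0,0,0,0,-0.0247,-0.0208,0,0,0,0,0,-0.0247,-0.0208,0,0,0,0,0,-0.0247,-0.0208,0,0,0,0,0,-0.0247,-0.0208,0,0,0,0,0,-0.0247,-0.0208,0,0,0,0,0,-0.0247,-0.0208,0,0,0,0,0,-0.0247,-0.0208,0,0,0,0,0,-0.0247,-0.0208,0,0,0,0],
)

```text
clock: 2.95
tool_pos: [378.2, -222.0, 465.1]
tool_rot: [-2.535, 1.855, -0.001]
ft_force: [0.4, 0.2, 0.0]
gripper_width: 0.0
gripper_force: 0.0
```

arm_command(
  moves=[0,-0.0247,-0.0208,0,0,0,0,0,-0.0247,-0.0208,0,0,0,0,0,-0.0247,-0.0208,0,0,0,0,0,-0.0247,-0.0208,0,0,0,0,0,-0.0247,-0.0208,0,0,0,0,0,-0.0247,-0.0208,0,0,0,0,0,-0.0247,-0.0208,0,0,0,0,0,-0.0247,-0.0208,0,0,0,0,0,-0.0247,-0.0208,0,0,0,0,0,-0.0247,-0.0208,0,0,0,0,0,-0.0247,-0.0208,0,0,0,0,0,-0.0247,-0.0208,0,0,0,0],
)

```text
clock: 3.95
tool_pos: [526.7, 136.0, 464.9]
tool_rot: [-2.535, 1.855, -0.0]
ft_force: [0.7, -0.7, -0.6]
gripper_width: -0.006
gripper_force: 0.0
```

```bash
python3 -c "
from h import *
np.set_printoptions(precision=2,suppress=True)
delta(165,0,27)
p=read_camera('wrist');cv2.imwrite('pics/w1.png',p['pixels'])
for q in ['holder','cassette_end','handle_end','cassette','clamp']:
    print(q,[(round(r['p'],2),hold(world(p,r['point']))) for r in pinpoint(p,q)])
"
```

```text
clock 3.95 tip in holder [171.5    5.26 291.54] F [ 0.74 -0.73 -0.58] grip -0.006202805379673714
shift mm [  6.5  -5.2 264.5] turn deg [-0.03  0.   -0.32]
holder [(0.94, array([ 189.44, -191.54,   -2.22])), (0.59, array([-2.73,  1.63,  1.42]))]
cassette_end [(0.72, array([121.93,   1.07,  29.13])), (0.67, array([ 52.02, 106.9 ,   0.58]))]
handle_end [(0.67, array([ 136.3 , -174.25,  123.26]))]
cassette [(0.55, array([70.14, -0.12, 25.7 ]))]
clamp [(0.62, array([ 160.18, -186.07,   38.84]))]
```

View pics/w1.png

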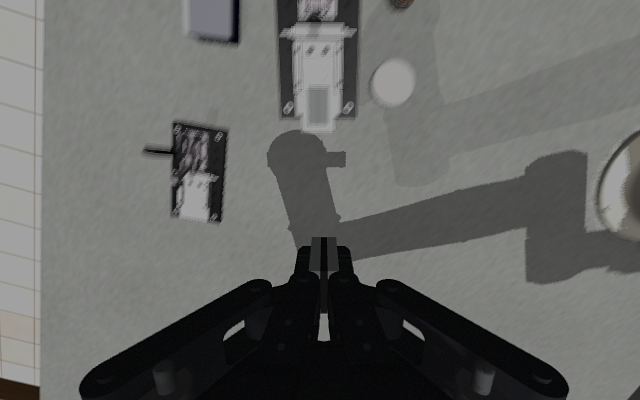

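The wrist view shows the middle holder straight ahead, with the cassette end at about (318,130), in line with the fingertips at (323,240). That agrees with my frame to 1–2 mm, so I'll go down outside the cassette end.

arm_command(
  moves=[0,0,-0.0005,0.022,0,0,-0.3,0,0,-0.0005,0.022,0,0,0,0,0,-0.0005,0.022,0,0,0,0,0,-0.0005,0.022,0,0,0,0,0,-0.0005,0.022,0,0,0,0,0,-0.0005,0.022,0,0,0,0,0,-0.0005,0.022,0,0,0,0,0,-0.0005,0.022,0,0,0,0,0,0,0.022,0,0,0,0,0,0,0.022,0,0,0,0,0,0,0.022,0,0,0,0,0,0,0.022,0,0,0],
)

```text
clock: 5.25
tool_pos: [530.1, 134.5, 200.6]
tool_rot: [-2.538, 1.85, -0.001]
ft_force: [-0.2, 0.2, -0.9]
gripper_width: -0.002
gripper_force: 0.0
```

```bash
python3 -c "
from h import *
np.set_printoptions(precision=2,suppress=True)
delta(112,0,27)
p=read_camera('side');cv2.imwrite('pics/s2.png',cv2.resize(p['pixels'][150:350,180:420],None,fx=3,fy=3,interpolation=cv2.INTER_CUBIC))
"
```

```text
clock 5.25 tip in holder [168.94   2.45  27.19] F [-0.18  0.19 -0.91] grip -0.0015931389748627656
shift mm [56.9 -2.6  0.2] turn deg [-0.08  0.01 -0.13]
```

View pics/s2.png

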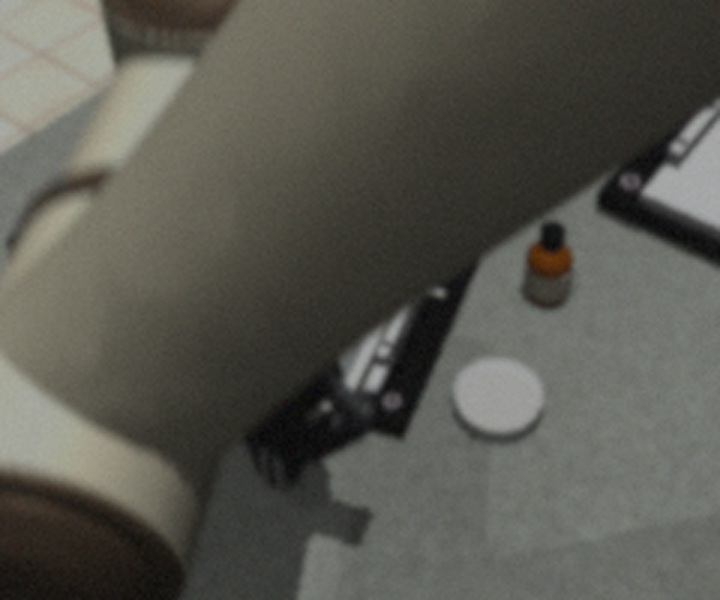

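The arm hides the fingers in the side view, and the bottle and dish are untouched. I'll push using the force readings.

arm_command(
  moves=[0,0.004,-0.001,0,0,0,0,0,0.004,-0.001,0,0,0,0,0,0.004,0,0,0,0,0,0,0.004,0,0,0,0,0,0.004,0,0,0,0,0,0.004,0,0,0,0,0,0.004,0,0,0,0,0,0.003,0,0,0,0,0,0.003,0,0,0,0,0,0.003,0,0,0,0,0,0.003,0,0,0,0,0,0.003,0,0,0,0],
)

```text
validation failed for argument at $.mo...
```

arm_command(
  moves=[0,0.001,0,0,0,0,0,0,0.001,0,0,0,0,0,0,0.001,0,0,0,0,0,0,0.001,0,0,0,0,0,0.001,0,0,0,0,0,0.001,0,0,0,0,0],
)

```text
validation failed for argument at $.mo...
```

```bash
python3 -c "
from h import *
np.set_printoptions(precision=2,suppress=True)
delta(112,0,27)
p=read_camera('wrist');cv2.imwrite('pics/w2.png',p['pixels'])
for q in ['cassette_end','cassette']:
    print(q,[(round(r['p'],2),hold(world(p,r['point']))) for r in pinpoint(p,q)])
"
```

```text
clock 5.3 tip in holder [168.68   4.16  22.9 ] F [-0.83 -0.54 -2.44] grip 0.000495321888004707
shift mm [56.7 -4.3 -4.1] turn deg [ 0.41 -0.04 -0.21]
cassette_end [(0.85, array([117.81,   1.37,  28.79]))]
cassette [(0.98, array([71.55, -0.4 , 24.1 ]))]
```

View pics/w2.png

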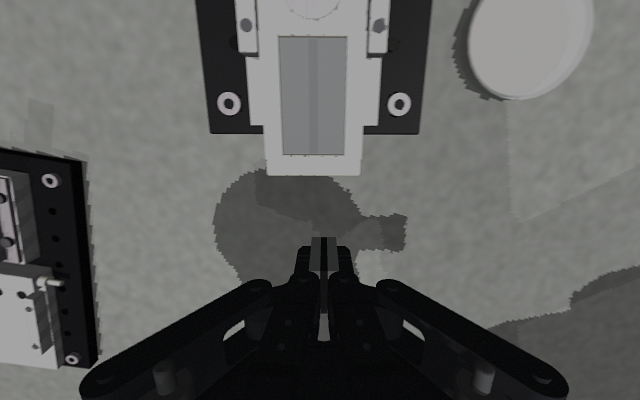

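arm_command(
  moves=[0,0.004,-0.001,0,0,0,0,0,0.004,-0.001,0,0,0,0,0,0.004,-0.001,0,0,0,0,0,0.004,-0.001,0,0,0,0,0,0.004,0,0,0,0,0,0,0.004,0,0,0,0,0,0,0.003,0,0,0,0,0,0,0.003,0,0,0,0,0],
)

```text
clock: 6.12
tool_pos: [543.3, 107.9, 200.7]
tool_rot: [2.54, -1.849, -0.0]
ft_force: [0.5, 0.4, -0.1]
gripper_width: -0.002
gripper_force: 0.0
```

```bash
python3 -c "
from h import *
np.set_printoptions(precision=2,suppress=True)
delta(112,0,27)"
```

```text
clock 6.1167 tip in holder [139.65  -1.93  27.3 ] F [ 0.55  0.42 -0.09] grip -0.00224058549284704
shift mm [27.6  1.9  0.3] turn deg [ 0.01 -0.   -0.05]
```

arm_command(
  moves=[0,0.003,0.001,0,0,0,0,0,0.003,0.001,0,0,0,0,0,0.003,0,0,0,0,0,0,0.003,0,0,0,0,0,0,0.003,0,0,0,0,0,0,0.003,0,0,0,0,0],
)

```text
clock: 6.62
tool_pos: [546.9, 90.4, 200.6]
tool_rot: [2.54, -1.849, -0.0]
ft_force: [-0.3, 0.4, -0.7]
gripper_width: 0.001
gripper_force: 0.3
```

```bash
python3 -c "
from h import *
np.set_printoptions(precision=2,suppress=True)
delta(112,0,27)"
```

```text
clock 6.6167 tip in holder [121.85   0.01  27.24] F [-0.28  0.41 -0.69] grip 0.0005189693967120275
shift mm [ 9.9 -0.   0.2] turn deg [ 0.01  0.   -0.04]
```

arm_command(
  moves=[0,0.002,0,0,0,0,0,0,0.002,0,0,0,0,0,0,0.002,0,0,0,0,0],
)

```text
clock: 6.87
tool_pos: [548.8, 84.8, 200.7]
tool_rot: [2.54, -1.849, -0.0]
ft_force: [0.9, 0.5, -0.2]
gripper_width: 0.001
gripper_force: 0.3
```

```bash
python3 -c "
from h import *
np.set_printoptions(precision=2,suppress=True)
delta(112,0,27)
p=read_camera('wrist');cv2.imwrite('pics/w3.png',p['pixels'])
for q in ['cassette_end','cassette']:
    print(q,[(round(r['p'],2),hold(world(p,r['point']))) for r in pinpoint(p,q)])
"
```

```text
clock 6.8667 tip in holder [115.89   0.    27.27] F [ 0.94  0.54 -0.21] grip 0.0013683927918286696
shift mm [ 3.9 -0.   0.3] turn deg [ 0.01 -0.   -0.04]
cassette_end [(0.64, array([104.41,  -0.56,  26.76]))]
cassette [(0.89, array([54.83, -0.6 , 22.67]))]
```

View pics/w3.png

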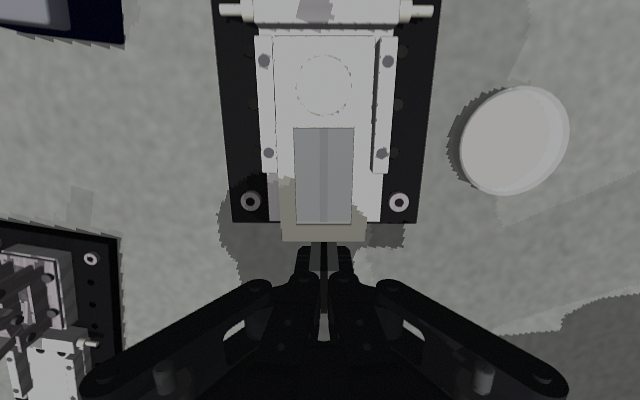

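The tips are against the end face at about (323,241), centred, and the cassette is sliding. About 4 mm is left, so I'll push on to the stop.

arm_command(
  moves=[0,0.001,0,0,0,0,0,0,0.001,0,0,0,0,0,0,0.001,0,0,0,0,0,0,0.001,0,0,0,0,0,0,0.001,0,0,0,0,0],
)

```text
clock: 7.43
tool_pos: [550.3, 80.1, 200.8]
tool_rot: [-2.54, 1.849, -0.0]
ft_force: [0.5, 0.8, -0.4]
gripper_width: 0.003
gripper_force: 0.5
```

```bash
python3 -c "
from h import *
np.set_printoptions(precision=2,suppress=True)
delta(112,0,27)"
```

```text
clock 7.4333 tip in holder [111.05  -0.02  27.38] F [ 0.55  0.8  -0.39] grip 0.002897868854555409
shift mm [-1.   0.   0.4] turn deg [-0.01  0.   -0.04]
```

arm_command(
  moves=[0,0.001,0,0,0,0,0,0,0.001,0,0,0,0,0,0,0,0,0,0,0,0],
)

```text
clock: 7.68
tool_pos: [550.7, 79.5, 200.8]
tool_rot: [-2.538, 1.848, 0.001]
ft_force: [-2.8, 8.3, 1.2]
gripper_width: -0.0
gripper_force: 4.4
```

arm_command(
  moves=[0,0.001,0,0,0,0,0,0,0.001,0,0,0,0,0,0,0,0,0,0,0,0],
)

```text
clock: 7.93
tool_pos: [550.9, 79.0, 200.8]
tool_rot: [-2.537, 1.847, 0.003]
ft_force: [-5.9, 15.6, 1.6]
gripper_width: -0.001
gripper_force: 8.6
```

```bash
python3 -c "
from h import *
np.set_printoptions(precision=2,suppress=True)
delta(112,0,27)"
```

```text
clock 7.9333 tip in holder [109.82  -0.2   27.41] F [-5.91 15.6   1.59] grip -0.0011908934465886545
shift mm [-2.2  0.2  0.4] turn deg [-0.1   0.22 -0.06]
```

The force jumped to 17 N with almost no travel, so the cassette is on the stop. Next I back off, rise and go over to the nest side of the handle.

arm_command(
  moves=[0,-0.004,0,0,0,0,0,0,-0.008,0,0,0,0,0,0,-0.01,0,0,0,0,0,0,-0.01,0,0,0,0,0,0,0,0,-0.025,0,0,0,0,0,0,-0.025,0,0,0,0,0,0,-0.025,0,0,0,0,0,0,-0.025,0,0,0,0,0,0,-0.025,0,0,0,0,0,0,-0.025,0,0,0,0,0,0,-0.025,0,0,0,0,0,0,-0.025,0,0,0],
)

```text
clock: 8.93
tool_pos: [541.1, 107.0, 401.9]
tool_rot: [2.54, -1.849, -0.0]
ft_force: [0.6, 0.1, 0.1]
gripper_width: 0.002
gripper_force: 0.0
```

arm_command(
  moves=[0,0.02,0,0,0,0,0,0,0.02,0,0,0,0,0,0,0.02,0,0,0,0,0,0,0.02,0,0,0,0,0,0,0.02,0,0,0,0,0,0,0.02,0,0,0,0,0,0,0.01,0,0,0,0,0,0,0,0,0,0,0,0],
)

```text
clock: 9.6
tool_pos: [581.8, -18.1, 400.3]
tool_rot: [2.537, -1.851, -0.001]
ft_force: [0.3, 0.5, -0.4]
gripper_width: 0.0
gripper_force: 0.0
```

```bash
python3 -c "
from h import *
np.set_printoptions(precision=2,suppress=True)
delta(-38,0,162)
p=read_camera('wrist');cv2.imwrite('pics/w4.png',p['pixels'])
for q in ['cassette_end','cassette','handle_end','clamp']:
    print(q,[(round(r['p'],2),hold(world(p,r['point']))) for r in pinpoint(p,q)])
p=read_camera('top')
for q in ['cassette_end','handle_end']:
    print(q,[(round(r['p'],2),hold(world(p,r['point']))) for r in pinpoint(p,q)])
"
```

```text
clock 9.6 tip in holder [  7.89   0.25 226.89] F [ 0.31  0.51 -0.43] grip 0.00039074793291366
shift mm [45.9 -0.4 64.9] turn deg [ 0.05 -0.01 -0.18]
cassette_end [(0.94, array([98.39, -0.54, 30.76]))]
cassette [(0.56, array([51.68,  0.33, 25.91]))]
handle_end [(0.8, array([ 136.45, -176.82,  125.85])), (0.76, array([-75.44,   4.36, 174.75]))]
clamp [(0.82, array([-32.5,   1.8,  52.2])), (0.77, array([ 161.63, -185.08,   38.05]))]
cassette_end [(0.79, array([101.11,   3.64,  32.25]))]
handle_end [(0.9, array([-350.6 ,  267.16,  238.69])), (0.6, array([-71.7 ,   0.45, 174.12])), (0.6, array([-28.1 ,   4.24,  51.88]))]
```

View pics/w4.png

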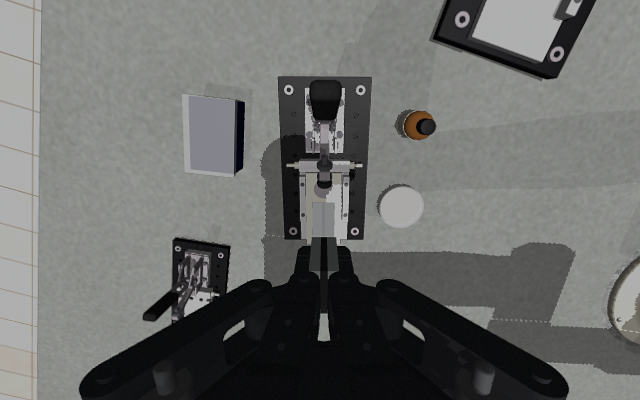

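The cassette is home at x ≈ 99–101. The handle stands at (325,100), in line with the fingers at (323,240), with its end at x ≈ -72, z ≈ 175. I'll drop to the nest side of it and start pushing.

arm_command(
  moves=[0,0.005,0,0.01,0,0,-0.2,0,0.005,0,0.01,0,0,0,0,0.005,0,0.01,0,0,0,0,0.005,0,0.01,0,0,0,0,0.005,0,0.01,0,0,0,0,0.005,0,0.01,0,0,0,0,0.005,0,0.005,0,0,0,0,0.005,0,0,0,0,0,0,0.004,0,0,0,0,0,0,0.004,0,0,0,0,0,0,0.003,0,0,0,0,0,0,0,0,0,0,0,0],
)

```text
clock: 11.0
tool_pos: [597.7, -65.9, 336.3]
tool_rot: [-2.542, 1.845, -0.002]
ft_force: [0.0, -0.2, 1.0]
gripper_width: -0.001
gripper_force: 0.0
```

```bash
python3 -c "
from h import *
np.set_printoptions(precision=2,suppress=True)
delta(-91,0,159)"
```

```text
clock 11.0 tip in holder [-42.51  -0.13 162.93] F [ 0.01 -0.16  1.  ] grip -0.0010886945366887478
shift mm [48.5  0.2  3.9] turn deg [-0.07 -0.02  0.13]
```

arm_command(
  moves=[0,0.0045,0,0.0003,0,0,0,0,0.0045,0,0.0003,0,0,0,0,0.0045,0,0.0003,0,0,0,0,0.0045,0,0.0003,0,0,0,0,0.0045,0,0.0003,0,0,0,0,0.0045,0,0.0003,0,0,0,0,0.0045,0,0.0004,0,0,0,0,0.0045,0,0.0004,0,0,0,0,0.0045,0,0.0004,0,0,0,0,0.004,0,0.0004,0,0,0,0,0.004,0,0.0004,0,0,0],
)

```text
clock: 11.92
tool_pos: [612.5, -111.9, 331.4]
tool_rot: [2.543, -1.844, -0.001]
ft_force: [0.8, 1.1, 0.6]
gripper_width: 0.002
gripper_force: 0.4
```

```bash
python3 -c "
from h import *
np.set_printoptions(precision=2,suppress=True)
delta(-116,0,144)
p=read_camera('top')
for q in ['cassette_end','handle_end']:
    print(q,[(round(r['p'],2),hold(world(p,r['point']))) for r in pinpoint(p,q)])
p=read_camera('side')
for q in ['cassette_end','handle_end']:
    print(q,[(round(r['p'],2),hold(world(p,r['point']))) for r in pinpoint(p,q)])
"
```

```text
clock 11.9167 tip in holder [-90.86  -0.04 157.96] F [0.83 1.13 0.58] grip 0.0016720607248307436
shift mm [25.1  0.1 14. ] turn deg [0.05 0.02 0.14]
cassette_end [(0.59, array([100.69,  -0.16,  30.28]))]
handle_end [(0.64, array([-350.35,  267.54,  240.54]))]
cassette_end [(0.81, array([97.65,  0.47, 28.61]))]
handle_end [(0.81, array([-350.66,  269.53,  239.12])), (0.62, array([-109.01,    3.16,  166.7 ])), (0.54, array([ 136.55, -182.54,  127.47]))]
```

The handle end is at (-109, 167), which matches the 0.98 rad point of the path. I'll continue along it.

arm_command(
  moves=[0,0.0042,0,0.0023,0,0,0,0,0.0042,0,0.0023,0,0,0,0,0.0042,0,0.0023,0,0,0,0,0.0042,0,0.0023,0,0,0,0,0.0042,0,0.0024,0,0,0,0,0.0042,0,0.0024,0,0,0,0,0.0026,0,0.0038,0,0,0,0,0.0026,0,0.0038,0,0,0,0,0.0026,0,0.0038,0,0,0,0,0.0026,0,0.0038,0,0,0,0,0.0026,0,0.0038,0,0,0],
)

```text
clock: 13.13
tool_pos: [624.4, -148.0, 298.4]
tool_rot: [2.543, -1.844, -0.0]
ft_force: [-1.3, 0.9, 0.9]
gripper_width: -0.005
gripper_force: 0.4
```

```bash
python3 -c "
from h import *
np.set_printoptions(precision=2,suppress=True)
delta(-138,0,104)
p=read_camera('side')
for q in ['cassette_end','handle_end']:
    print(q,[(round(r['p'],2),hold(world(p,r['point']))) for r in pinpoint(p,q)])
"
```

```text
clock 13.1333 tip in holder [-128.84   -0.26  125.04] F [-1.28  0.9   0.87] grip -0.004768916439304992
shift mm [ 9.2  0.3 21. ] turn deg [0.01 0.   0.16]
cassette_end [(0.57, array([100.28,  -3.78,  30.48]))]
handle_end [(0.8, array([ 135.22, -181.66,  124.27])), (0.77, array([-143.11,    4.31,  130.33])), (0.65, array([-351.4 ,  270.33,  239.93]))]
```

arm_command(
  moves=[0,0.0018,0,0.004,0,0,0,0,0.0018,0,0.004,0,0,0,0,0.0018,0,0.004,0,0,0,0,0.0018,0,0.004,0,0,0,0,0.0018,0,0.005,0,0,0,0,0.0007,0,0.004,0,0,0,0,0.0007,0,0.004,0,0,0,0,0.0007,0,0.004,0,0,0,0,0.0007,0,0.004,0,0,0],
)

```text
clock: 14.03
tool_pos: [628.1, -159.2, 261.4]
tool_rot: [2.543, -1.844, 0.0]
ft_force: [-0.5, 0.2, 0.8]
gripper_width: -0.004
gripper_force: 0.1
```

```bash
python3 -c "
from h import *
np.set_printoptions(precision=2,suppress=True)
delta(-143,0,75)"
```

```text
clock 14.0333 tip in holder [-140.68   -0.3    88.03] F [-0.47  0.21  0.83] grip -0.0036648265800434195
shift mm [ 2.3  0.3 13. ] turn deg [-0.01 -0.02  0.15]
```

```bash
python3 -c "
from h import *
np.set_printoptions(precision=2,suppress=True)
print(read_state()['ft_force'])
p=read_camera('side')
print(proj(p,[O+-154*HX+[0,0,76],O]))
cv2.imwrite('pics/s3.png',cv2.resize(p['pixels'][130:330,200:440],None,fx=3,fy=3,interpolation=cv2.INTER_CUBIC))
for q in ['cassette_end','handle_end']:
    print(q,[(round(r['p'],2),hold(world(p,r['point']))) for r in pinpoint(p,q)])
p=read_camera('top')
for q in ['cassette_end','handle_end']:
    print(q,[(round(r['p'],2),hold(world(p,r['point']))) for r in pinpoint(p,q)])
"
```

```text
[-0.47  0.21  0.83]
[[328.95 182.24]
 [306.73 250.99]]
cassette_end [(0.63, array([97.82,  1.17, 29.07]))]
handle_end [(0.7, array([ 136.39, -180.49,  126.06])), (0.69, array([-350.16,  274.06,  240.62])), (0.63, array([-154.39,    5.24,   86.51]))]
cassette_end []
handle_end [(0.76, array([-155.14,    3.74,   75.95])), (0.68, array([-349.24,  267.8 ,  240.15])), (0.57, array([ 137.96, -178.8 ,  123.89]))]
```

View pics/s3.png

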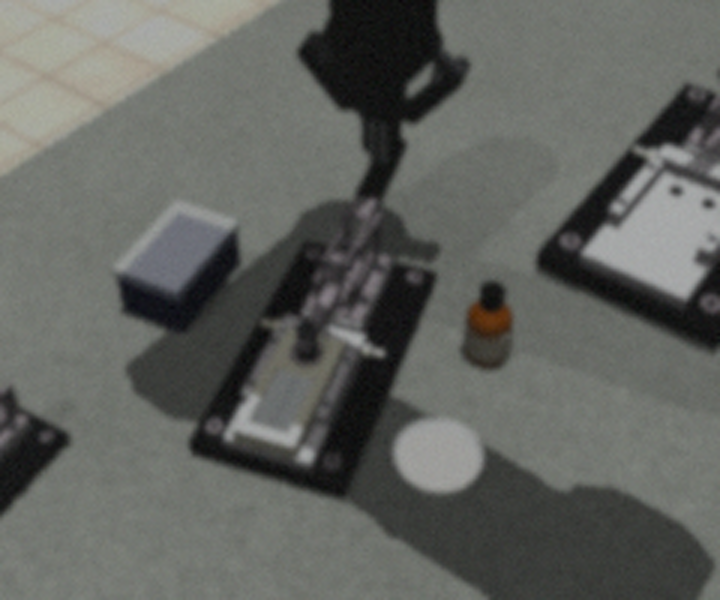

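The clamp's foot at (307,340) is down on the cassette, and the handle has dropped away from the tips at (380,160). I'll press down to confirm it is on its stop.

arm_command(
  moves=[0,0,0,0.003,0,0,0,0,0,0,0.003,0,0,0,0,0,0,0.003,0,0,0,0,0,0,0.002,0,0,0,0,0,0,0.001,0,0,0,0,0,0,0,0,0,0],
)

```text
clock: 14.83
tool_pos: [628.0, -159.0, 249.4]
tool_rot: [2.543, -1.844, -0.001]
ft_force: [0.1, -0.1, -0.2]
gripper_width: 0.001
gripper_force: 0.0
```

arm_command(
  moves=[0,0,0,0.001,0,0,0,0,0,0,0.001,0,0,0,0,0,0,0,0,0,0],
)

```text
clock: 15.08
tool_pos: [628.2, -159.0, 248.1]
tool_rot: [-2.543, 1.844, -0.001]
ft_force: [0.9, -0.2, -0.1]
gripper_width: 0.001
gripper_force: 0.2
```

arm_command(
  moves=[0,0,0,0.001,0,0,0,0,0,0,0.001,0,0,0,0,0,0,0.001,0,0,0,0,0,0,0,0,0,0],
)

```text
clock: 15.42
tool_pos: [628.2, -159.0, 245.9]
tool_rot: [-2.543, 1.844, -0.002]
ft_force: [-1.3, -0.1, 6.2]
gripper_width: 0.004
gripper_force: 2.7
```

arm_command(
  moves=[0,0,0,0.001,0,0,0,0,0,0,0.001,0,0,0,0,0,0,0,0,0,0],
)

```text
clock: 15.67
tool_pos: [628.3, -159.0, 244.7]
tool_rot: [-2.544, 1.843, -0.002]
ft_force: [-2.0, 1.6, 8.5]
gripper_width: -0.001
gripper_force: 4.1
```

arm_command(
  moves=[0,0,0,-0.01,0,0,0,0,0,0,-0.015,0,0,0,0,0,0,-0.02,0,0,0,0,0,0,-0.02,0,0,0,0,0,0,-0.02,0,0,0,0,0,0,-0.02,0,0,0,0,0,0,-0.02,0,0,0,0,0,0,0,0,0,0],
)

```text
clock: 16.33
tool_pos: [628.8, -159.2, 373.0]
tool_rot: [-2.541, 1.841, -0.012]
ft_force: [0.5, 0.3, 0.6]
gripper_width: -0.0
gripper_force: 0.0
```

```bash
python3 -c "
from h import *
np.set_printoptions(precision=2,suppress=True)
for c in ['wrist','side','top']:
    p=read_camera(c)
    if c=='side': cv2.imwrite('pics/s4.png',cv2.resize(p['pixels'][130:330,200:440],None,fx=3,fy=3,interpolation=cv2.INTER_CUBIC))
    for q in ['cassette_end','handle_end','clamp','bottle','dish','tip_box']:
        print(c,q,[(round(r['p'],2),hold(world(p,r['point']))) for r in pinpoint(p,q)])
"
```

```text
wrist cassette_end [(0.62, array([97.79,  1.7 , 28.16]))]
wrist handle_end [(0.65, array([-156.27,    2.87,   71.28]))]
wrist clamp [(0.87, array([-303.24,  254.76,   73.74])), (0.21, array([-51.88, 111.16,  -1.62]))]
wrist bottle [(0.7, array([-50.45, 110.85,  -3.16]))]
wrist dish []
wrist tip_box [(0.6, array([ -38.82, -133.31,   -1.16])), (0.46, array([48.49, -0.88, 23.03]))]
side cassette_end [(0.66, array([96.22,  0.83, 30.05]))]
side handle_end [(0.89, array([-351.8 ,  271.26,  240.77])), (0.71, array([-151.4 ,    0.47,   75.81])), (0.7, array([ 137.02, -182.63,  122.96]))]
side clamp [(0.81, array([-30.06,   0.79,  46.66])), (0.75, array([-297.73,  245.01,   66.95])), (0.42, array([ 163.4 , -185.73,   32.63]))]
side bottle [(0.64, array([-47.56, 112.7 ,  -2.11]))]
side dish [(0.77, array([ 57.6 , 105.48,  -1.34]))]
side tip_box [(0.82, array([ -42.13, -130.19,   -5.64]))]
top cassette_end []
top handle_end [(0.87, array([-154.74,    2.68,   75.14])), (0.87, array([-347.36,  270.6 ,  240.83])), (0.41, array([ 139.15, -181.78,  123.05]))]
top clamp [(0.55, array([-301.52,  252.15,   73.51])), (0.52, array([-28.18,   2.35,  50.08])), (0.4, array([ 165.16, -185.38,   36.21]))]
top bottle [(0.77, array([-51.74, 110.84,  -1.45]))]
top dish []
top tip_box [(0.5, array([ -40.95, -124.12,    1.88]))]
```

View pics/s4.png

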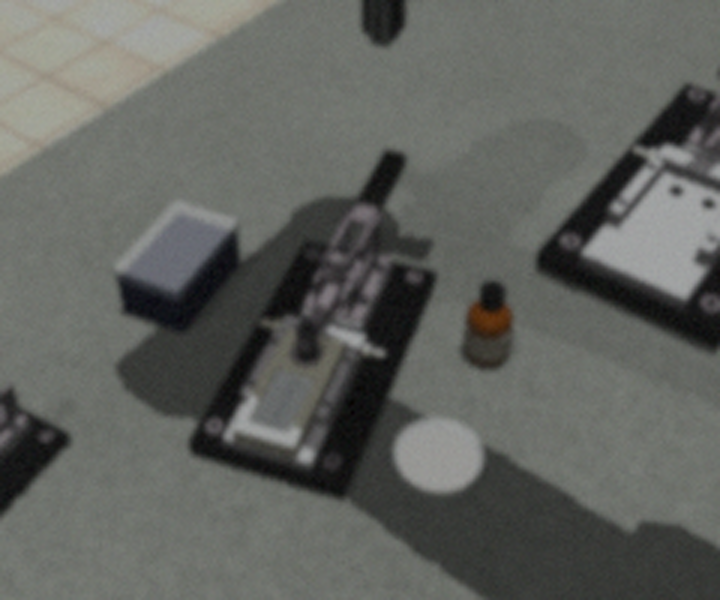

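With the hand about 125 mm clear, the handle stays at (-154, 75) in the holder frame, which is the locked point. The foot presses the cassette, the cassette is home, and the bystanders have not moved. Handing in.

```bash
python3 -c "
from cell import *
print(close_job())"
```

```text
the job is handed in; nothing more can be done
None
```

I pushed the cassette home against its end stop, snapped the clamp handle into lock with its foot on the cassette, left the hand clear, and handed the job in at about 16.5 s of the 51 s; no verdict came back, and the foot's 15 N force could not be measured.

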